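# Shut the sample tube lids and run the carrier into the tube reader

## Task

The five sample tubes in the blue carrier still have their flip lids ajar, and open lids would catch in the reader's low mouth. With the carrier still standing outside the mouth, run a fingertip along the row from the reader end, in the direction from lid hinge to lid tab, and fold every lid fully shut with a light touch (well under 40 N). Then push the carrier along its lane by its tail end until it meets the stop inside the reader; do not lift or tip the carrier, do not force lids back open, and leave the other things on the bench where they are.

Things in the scene. Friction and masses are not known exactly. Their poses are not given: they have to be found in the camera images.
- loader: tube reader with its loading lane, one fixed unit. Origin: on the worktop under the centre of the reader's mouth; x points along the lane INTO the reader (roughly world +y), y sideways towards the robot, z up. The white and grey housing fills x 0 to 135 mm, y -65 to 65, up to z 110; a stop for the carrier's nose is inside at x = 60 mm.
- mouth (a point): middle of the lane floor in the plane of the reader's mouth (loader x 0, y 0, z 6 mm), axes as the loader's. The dark-framed mouth is 42 mm wide and reaches up to 77 mm above this point.
- lane_end (a point): middle of the lane floor at its open end, 252 mm out from the mouth (loader x -252, z 6 mm). Aluminium lane with guide rails 18 to 23 mm either side of the middle, 17 mm above the floor; a lip across the open end, 5 mm above the floor, keeps the carrier in.
- carrier: blue tube carrier with steel foot, loose in the lane, about 0.6 kg, 165 mm long (x), 32 wide, 54 tall without tubes; slides at 3 to 8 N. Origin: centre of its underside; x points to its nose, which faces the reader. Home: nose on the stop, origin at loader x = -22.5 mm. Five clear 5 ml tubes in a row at x = 64.5, 35.5, 6.5, -22.5, -51.5 mm, rims at z = 66; white lids, tops at z = 69 when shut.
- tail (a point): middle of the carrier's flat upright tail face, to be pushed on: carrier x = -82.5, y 0, z 32 mm; the face is 32 mm wide, from z 9 to 54 mm. Axes as the carrier's.
- hinge_1 (a point): hinge line of lid 1, the lid nearest the nose: carrier x 77, z 66 mm. Each lid is a 21 mm disc 3 mm thick, hinged on its tube's reader side 12.5 mm from the tube's axis; its tab reaches 26 mm from the hinge towards the tail, so an ajar lid slopes up from the hinge towards the tail. It gives way to 1 to 5 N and stays where it is left.
- hinge_5 (a point): the same for lid 5, nearest the tail: carrier x -39, z 66 mm; the hinges are 29 mm apart.
- lid_1 (a joint): lid 1 counted from the nose (reader end): 0 = shut, grows as it opens (rad); starts 0.4 to 0.95
- lid_2 (a joint): lid 2 counted from the nose (reader end): 0 = shut, grows as it opens (rad); starts 0.4 to 0.95
- lid_3 (a joint): lid 3 counted from the nose (reader end): 0 = shut, grows as it opens (rad); starts 0.4 to 0.95
- lid_4 (a joint): lid 4 counted from the nose (reader end): 0 = shut, grows as it opens (rad); starts 0.4 to 0.95
- lid_5 (a joint): lid 5 counted from the nose (reader end): 0 = shut, grows as it opens (rad); starts 0.4 to 0.95
- bottle_red: glass lab bottle with blue cap and pink contents, 56 mm across, 104 mm tall; bystander, origin at the centre of its underside
- bottle_green: glass lab bottle with blue cap and green contents, 56 mm across, 104 mm tall; bystander, origin at the centre of its underside
- marker_blue: blue and white marker lying flat, 132 mm long (along its y), 16 mm high; bystander, origin at the centre of its underside
- marker_red: red and white marker lying flat, 132 mm long (along its y), 16 mm high; bystander, origin at the centre of its underside
- lab_book: spiral notebook lying flat, 210x152x14 mm; bystander, origin at the centre of its underside
- dropper_1: brown dropper bottle, 31 mm across, 94 mm tall, standing at the far side of the lane; bystander, origin at the centre of its underside
- tweezers_2: steel tweezers lying flat, 128 mm long (along its y), 9 mm high; bystander, origin at the centre of its underside

How it is judged:
By the outcome, as a careful person would: the job done as asked, in the order asked, and still so for the second after the job is handed in, with the robot touching nothing.
It also fails if it takes over 59 s, if anything falls off the work surface, if the arm or the gripper's body presses on something with over 40 N, if the wrist force passes 120 N, or if a joint passes its speed limit or range.

## Robot

A 7-joint arm with a two-finger parallel gripper is mounted at the origin on a cart in front of the work surface, level with it; the furniture and walls round the work are solid. World frame = base frame: x ahead of the robot, y to its left, z up, the work surface at z = 0. Lengths are in m, angles in rad, forces in N, time in s.
With the tool pointing down it reaches from about 0.4 to 0.9 m from the base axis. Payload 5.6 kg.
Tool frame: the origin (TCP) lies between the finger pads; the fingertips stand 11 mm ahead of it and the grasp point (between the pads) lies 8 mm behind it; z points along the fingers, y is the line along which they close (so a half turn about z gives the same grasp; the last joint's range is limited). The gripper opens to 92 mm and grips with 3 to 60 N. Pads are 20 mm wide; open, the fingers measure 128 mm over their backs; the gripper's body (75 mm by 189 mm) begins 69 mm behind the grasp point.
Start: joints at [-1.261, 0.468, -0.012, 1.603, 0.006, 1.071, -0.056], TCP at [0.225, 0.61, 0.226] pointing down, gripper open.
Joint ranges: [-2.53, 2.53], [-0.31, 2.02], [-1.57, 1.55], [0.28, 2.44], [-1.29, 4.43], [0.15, 1.84], [-2.92, 2.92]. Speed limits (rad/s): [2.57, 2.57, 3.14, 3.14, 3.14, 3.14, 3.14].

## Interface

Orientations are given as [roll, pitch, yaw] about the fixed x, y, z axes, in that order (R = Rz(yaw) Ry(pitch) Rx(roll)).
In Python, from station import bot, read_camera, spotter gives the robot as it stands.
- The arm moves only by the shell command python3 -m creep 'ROWS' [FORCE]. ROWS is JSON, a list of rows, each a list of 5 numbers: the closure, from -1 (fully open) to 1 (shut), then the shift along the tool's x, y, z in units of 25 mm (1.0 is 25 mm), then the turn about the tool's z in units of 5 degrees (1.0 is 5 degrees). A call has 1 to 20 rows; each row is the pose to reach, as a shift and turn from the pose commanded when the call began, along the tool's axes at that moment; what a row does not reach only later rows make up. A row lasts 1/10 s, in which the tool goes at most 50 mm and 8.59 degrees, less where a joint would pass 70% of its speed; a pose out of reach is approached as far as the arm can. A call with a gripper value outside its range is refused whole. The fingers move at their own pace and stop on an object; FORCE is the grip in N (left out, the last holds). Time passes only in rows, so rows that repeat a pose let the fingers close. It gives the time, the measured TCP pose, the force, the opening and the grip force at its end, in the units of the state.
- bot.state(): the state, without advancing time (a new reading comes with each control period).
- read_camera(name): name is "scene" or "top" or "wrist"; returns a dict with "img" (480x640x3 uint8, red, green, blue), "mtx" (3x3 intrinsics, pixels), "T" (4x4, takes a point from camera to world coordinates). Camera axes: x right, y down, z forward; pixel columns grow to the right and rows downward; lengths in m; the calibration is good to about 2 mm. The wrist camera is an equidistant fisheye: a pixel r from the principal point sees the ray r / f radians off the axis. A picture is of the moment at which its call begins. There is no depth.
- bot.sign_off(): hands the job in; it is judged then, once.
Trained networks look in a picture, given as the dict that the camera call returned (one of the last four; its "shot" number tells which), for a name from the list of things; names that differ only in an ending like _2 or _b are one class to them, and where a whole thing is asked for, a point or a joint stands for the part that bears it (a point fixed in the world has none). Each returns a list of dicts, best first, with "conf" (0 to 1); they miss things now and then, are a little off and sometimes report something else, mostly with a low value. They report only what shows in the picture. A call takes as long as a camera call.
- spotter.recognise(picture, target): "centre" ([x, y, z] in m, in the coordinates of the camera as it stood for that picture, good to about 4 mm: the middle of the surface that is visible of it).
- spotter.outline_of(picture, target): "mask" (480x640 bool, what is visible of it).
The state is a dict: "clock": time; "q": joint angles; "joint_vel": joint speeds; "joint_torque": joint torques, N m; "ee_pos": TCP position; "eef_rot": TCP orientation; "contact_force": force on the tool from outside, world axes, zero at the start; "ft_torque": the same for the moment, N m; "grip_width": finger opening in m; "grasp_force": force on a finger pad.
Only numpy, scipy, OpenCV 4.12 (cv2) and the standard library are available. Lean on these libraries where they do the work, as an engineer would, in place of code of your own. Each camera call takes 0.05 s, during which the arm holds its last target. There are 200 camera calls.

## Working session

There is one attempt and no reset: what is moved stays moved. The work goes in short steps, Python scripts to look and compute and a shell command to move; the robot and the scene stay as the last step left them, time stands still between calls to the robot, and variables do not carry over. Pictures are saved under pics/ and viewed, at most 10 in all, crops included, and the job is handed in when it is done.

```bash
mkdir -p pics; ls
python3 - <<'E'
from station import bot, read_camera, spotter
import cv2, numpy as np
s=bot.state(); print(s)
for n in ["scene","top"]:
    p=read_camera(n); cv2.imwrite(f"pics/{n}0.png",p["img"][:,:,::-1])
    print(n,p["mtx"].tolist(),np.round(p["T"],3).tolist())
    for t in ["carrier","loader","tail","hinge_1","hinge_5","lid_1","mouth","lane_end","dropper_1","bottle_red","bottle_green"]:
        try:
            for r in spotter.recognise(p,t)[:5]:
                c=p["T"]@np.r_[r["centre"],1]; print(t,round(r["conf"],2),np.round(c[:3],3))
        except Exception as e: print(t,e)
E
```

```text
pics
{'clock': 0.0, 'q': array([-1.2610036 ,  0.4683917 , -0.01163005,  1.60358626,  0.00600292,
        1.07140731, -0.056341  ]), 'joint_vel': array([ 1.41704388e-03, -1.59494012e-03, -7.26449299e-05,  1.35085206e-03,
       -2.85924780e-03, -1.08613910e-03, -1.15720095e-03]), 'joint_torque': array([-1.28633824e-04, -5.20569777e+01, -1.25095443e-02, -2.43748552e+01,
       -5.66349446e-02,  1.71507761e-02,  1.58427561e-04]), 'ee_pos': array([0.22444668, 0.60943181, 0.22464639]), 'eef_rot': array([-3.13983844e+00,  1.13395272e-04,  2.78872057e+00]), 'contact_force': array([ 0.8430316 , -0.72732082, -0.09449937]), 'ft_torque': array([ 0.00344265, -0.02266028, -0.01190479]), 'grasp_force': 0.0, 'grip_width': 0.092102998789354}
scene [[615.8145917352622, 0.0, 314.7785173779907], [0.0, 615.8145917352622, 245.30101633538462], [0.0, 0.0, 1.0]] [[0.593, -0.386, 0.707, -0.717], [-0.805, -0.304, 0.509, -0.909], [0.018, -0.871, -0.491, 0.954], [0.0, 0.0, 0.0, 1.0]]
carrier 0.81 [0.531 0.031 0.052]
loader 0.58 [0.503 0.202 0.059]
loader 0.41 [ 0.473 -0.389  0.087]
tail 0.57 [0.534 0.031 0.052]
[... 229 characters left out ...]
387  0.088]
bottle_green 0.55 [ 0.362 -0.435  0.069]
top [[453.03192743049584, 0.0, 321.74636645050606], [0.0, 453.03192743049584, 236.23438519257422], [0.0, 0.0, 1.0]] [[-0.017, -0.996, 0.084, 0.414], [-1.0, 0.015, -0.022, 0.004], [0.021, -0.084, -0.996, 1.513], [0.0, 0.0, 0.0, 1.0]]
carrier 0.73 [0.538 0.036 0.063]
loader 0.8 [0.529 0.223 0.112]
tail 0.84 [0.539 0.035 0.063]
hinge_1 0.9 [0.54  0.037 0.063]
hinge_5 0.9 [0.54  0.037 0.063]
mouth 0.65 [0.526 0.225 0.107]
lane_end 0.73 [0.527 0.224 0.11 ]
dropper_1 0.43 [ 0.668 -0.071  0.046]
bottle_red 0.69 [ 0.48  -0.368  0.104]
bottle_red 0.16 [0.526 0.226 0.112]
bottle_green 0.76 [ 0.38  -0.411  0.102]
bottle_green 0.37 [0.54  0.036 0.061]
```

View pics/scene0.png

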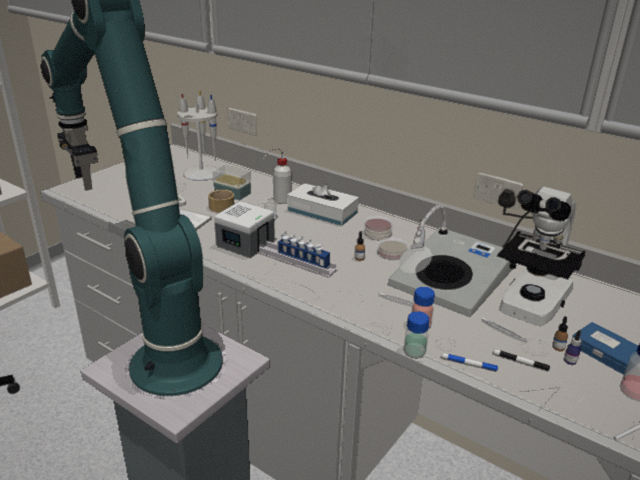

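Run:
```python
import cv2
im=cv2.imread("pics/top0.png"); cv2.imwrite("pics/top0c.png",cv2.resize(im[90:290,190:450],None,fx=3,fy=3,interpolation=cv2.INTER_CUBIC))
```

```text
(no output)
```

View pics/top0c.png

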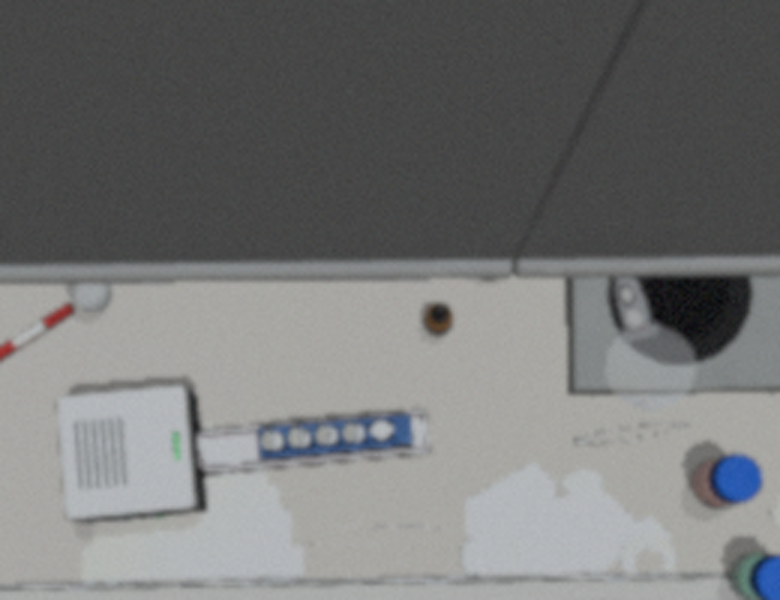

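The top view shows the reader at left (crop 130,450). The carrier runs from nose (258,443) to tail (412,430), with five lids in a row and the dropper at (437,318). I'll measure the carrier from its blue outline.

```bash
cat > h.py <<'E'
from station import bot, read_camera, spotter
import cv2, numpy as np
def plane(p,uv,z):
    uv=np.atleast_2d(uv).astype(float); K=p["mtx"]
    if p.get("fish"):
        d=cv2.fisheye.undistortPoints(uv[:,None],K,np.zeros(4))[:,0]
    else: d=(uv-[K[0,2],K[1,2]])/[K[0,0],K[1,1]]
    r=np.c_[d,np.ones(len(d))]@p["T"][:3,:3].T; o=p["T"][:3,3]
    return o+r*((z-o[2])/r[:,2])[:,None]
def proj(p,P):
    P=np.atleast_2d(P); c=(P-p["T"][:3,3])@p["T"][:3,:3]; K=p["mtx"]
    if p.get("fish"):
        rr=np.hypot(c[:,0],c[:,1]); th=np.arctan2(rr,c[:,2]); d=c[:,:2]/rr[:,None]*th[:,None]
    else: d=c[:,:2]/c[:,2:]
    return d*[K[0,0],K[1,1]]+[K[0,2],K[1,2]]
def blue(p):
    h=cv2.cvtColor(p["img"],cv2.COLOR_RGB2HSV); return (h[:,:,0]>100)&(h[:,:,0]<125)&(h[:,:,1]>110)
E
python3 - <<'E'
from h import *
p=read_camera("top")
crop=lambda a:np.array(a)/3+[190,90]
pts={"nose":(258,443,.054),"tail":(412,430,.054),"mouthedge":(200,450,.02),"laneend":(427,430,.01),"rdr top":(185,384,.11),"rdr bot":(197,509,.11),"farL":(58,397,.11),"farB":(67,520,.11)}
for k,(u,v,z) in pts.items(): print(k,np.round(plane(p,crop([u,v]),z),3))
m=blue(p); m[:,:270]=0;m[:,335:]=0; m[:215]=0;m[255:]=0
r=cv2.minAreaRect(np.argwhere(m)[:,::-1].astype(np.float32)); b=cv2.boxPoints(r); print(b, m.sum()); print(np.round(plane(p,b,.054),4))
E
```

```text
nose [[0.535 0.12  0.054]]
tail [[ 0.547 -0.046  0.054]]
mouthedge [[0.531 0.186 0.02 ]]
laneend [[ 0.55  -0.064  0.01 ]]
rdr top [[0.593 0.19  0.11 ]]
rdr bot [[0.463 0.179 0.11 ]]
farL [[0.581 0.321 0.11 ]]
farB [[0.454 0.312 0.11 ]]
[[277.1951  233.75607]
 [324.939   228.4512 ]
 [325.90244 237.12195]
 [278.15854 242.42682]] 120
[[ 0.5477  0.1158  0.054 ]
 [ 0.5626 -0.0386  0.054 ]
 [ 0.5344 -0.0413  0.054 ]
 [ 0.5196  0.1129  0.054 ]]
```

```bash
python3 -m creep '[[1,-1,-0.8,0,0.7],[1,-2.4,-1.95,0,1.6],[1,-3.8,-3.1,0,2.6],[1,-5.2,-4.2,0,3.5],[1,-6.6,-5.4,0,4.5],[1,-8,-6.5,0,5.4],[1,-9.4,-7.6,0,6.4],[1,-10.8,-8.8,0,7.4],[1,-12.2,-9.9,0,8.3],[1,-13.6,-11,0,9.3],[1,-15,-12.2,0,10.2],[1,-16.4,-13.3,0,11.2],[1,-17.8,-14.4,0,12.1],[1,-19.1,-15.5,0,13],[1,-19.1,-15.5,0,13],[1,-19.1,-15.5,0,13]]' 10
python3 - <<'E'
from h import *
p=read_camera("wrist"); print(p.keys(),np.round(p["T"],3).tolist(),p["mtx"].tolist()); cv2.imwrite("pics/w1.png",p["img"][:,:,::-1])
t=read_camera("top"); cv2.imwrite("pics/t1.png",t["img"][:,:,::-1])
print(bot.state()["contact_force"])
p["fish"]=1
for n in ["carrier","loader","lid_1","dropper_1"]:
    for r in spotter.recognise(p,n)[:2]: print(n,r["conf"],(p["T"]@np.r_[r["centre"],1])[:3])
E
```

```text
clock: 2.85
ee_pos: [0.539, 0.0805, 0.2255]
eef_rot: [-3.141, -0.0, 1.652]
contact_force: [-0.2, -0.1, -0.7]
grip_width: 0.0009
grasp_force: 0.0
dict_keys(['img', 'mtx', 'T', 'shot']) [[0.997, 0.08, 0.021, 0.532], [0.082, -0.961, -0.264, 0.154], [-0.001, 0.265, -0.964, 0.384], [0.0, 0.0, 0.0, 1.0]] [[371.64829954431775, 0.0, 316.0451759738523], [0.0, 371.64829954431775, 235.96617051851504], [0.0, 0.0, 1.0]]
[ 0.65535842  0.15301888 -0.29786316]
carrier 0.92 [0.53943626 0.07810832 0.06176673]
loader 0.74 [0.52645322 0.21032617 0.10855209]
lid_1 0.76 [0.53904281 0.07943216 0.08141063]
lid_1 0.75 [0.53759831 0.1103532  0.08680809]
dropper_1 0.23 [0.53524768 0.08260144 0.05629703]
```

View pics/w1.png

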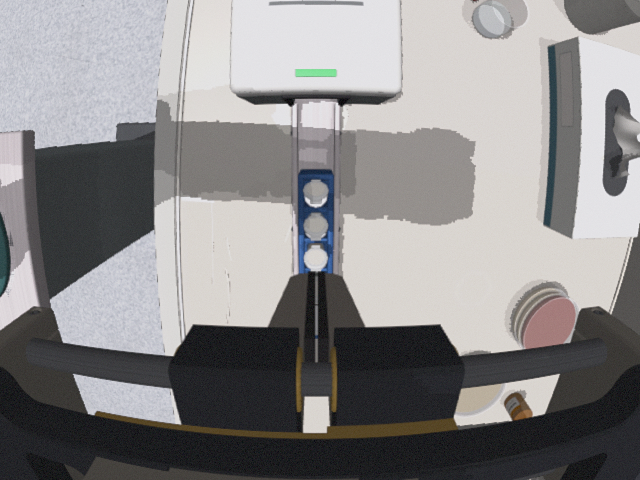

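The wrist view has the lane vertical at column 316, the carrier nose at row ~170, lids at (316,192), (316,226) and (316,258), and the mouth at row ~97. I'll convert these to positions in the tool's axes.

Run:
```python
from h import *
p=read_camera("wrist");p["fish"]=1
im=p["img"]; m=blue(p); m[:160]=0; m[275:]=0; m[:,:285]=0; m[:,350:]=0
for r in range(165,275,8):
    c=np.flatnonzero(m[r]); 
    if len(c): print(r,c.min(),c.max(),np.round(plane(p,[[c.min(),r],[c.max()+1,r]],.06)[:,:2],4).tolist())
print("nose row",np.flatnonzero(m.sum(1)>15)[0])
# rails: print gray profile
g=im.mean(2)
for r in (110,130,150): print(r,g[r-2:r+3,284:350].mean(0).astype(int).tolist())
print(np.round(plane(p,[[316,97],[316,170]],.06),4), np.round(plane(p,[[235,97],[398,97]],.1),4))
s=bot.state();print(s["ee_pos"],s["eef_rot"])
```

```text
173 302 331 [[0.5217, 0.1234], [0.5478, 0.1256]]
181 299 333 [[0.5197, 0.1161], [0.5502, 0.1188]]
189 299 333 [[0.5202, 0.109], [0.5509, 0.1117]]
197 299 333 [[0.5208, 0.1019], [0.5516, 0.1046]]
205 299 333 [[0.5214, 0.0947], [0.5523, 0.0974]]
213 299 333 [[0.5219, 0.0875], [0.553, 0.0902]]
221 299 333 [[0.5225, 0.0802], [0.5537, 0.0829]]
229 299 332 [[0.523, 0.0728], [0.5535, 0.0755]]
237 299 333 [[0.5236, 0.0654], [0.5552, 0.0681]]
245 299 332 [[0.5241, 0.0578], [0.555, 0.0605]]
253 299 332 [[0.5247, 0.0502], [0.5558, 0.0529]]
261 299 332 [[0.5253, 0.0424], [0.5565, 0.0452]]
269 299 332 [[0.5258, 0.0346], [0.5573, 0.0373]]
nose row 173
110 [226, 226, 227, 227, 227, 225, 209, 191, 173, 200, 227, 229, 227, 185, 130, 134, 150, 152, 186, 221, 227, 226, 226, 225, 226, 226, 227, 227, 226, 225, 225, 226, 225, 224, 224, 225, 226, 226, 226, 225, 225, 225, 225, 225, 225, 224, 223, 223, 220, 207, 182, 130, 214, 228, 228, 222, 160, 116, 121, 155, 208, 220, 212, 212, 210, 212]
130 [151, 150, 152, 151, 150, 151, 151, 136, 113, 127, 147, 151, 153, 133, 105, 142, 151, 152, 152, 153, 155, 157, 155, 154, 153, 157, 157, 156, 159, 155, 155, 157, 156, 153, 153, 155, 157, 159, 156, 156, 166, 168, 168, 171, 170, 167, 160, 147, 145, 142, 120, 109, 190, 201, 198, 189, 156, 137, 142, 159, 176, 175, 167, 167, 168, 167]
150 [125, 125, 126, 124, 124, 124, 126, 116, 108, 116, 123, 127, 124, 113, 81, 135, 148, 147, 150, 154, 156, 158, 155, 154, 155, 156, 157, 156, 154, 150, 149, 152, 151, 148, 149, 151, 152, 153, 150, 150, 146, 135, 129, 129, 129, 127, 126, 128, 127, 126, 100, 105, 121, 126, 126, 121, 112, 113, 120, 120, 121, 120, 122, 120, 119, 121]
[[0.5282 0.1906 0.06  ]
 [0.5337 0.127  0.06  ]] [[0.4669 0.1827 0.1   ]
 [0.5907 0.1935 0.1   ]]
[0.53849253 0.08239795 0.22568397] [ 3.14151808e+00 -4.16587114e-04  1.65621068e+00]
```

Run:
```python
import cv2
im=cv2.imread("pics/w1.png"); cv2.imwrite("pics/w1c.png",cv2.resize(im[85:285,250:390],None,fx=3,fy=3,interpolation=cv2.INTER_CUBIC))
```

```text
(no output)
```

View pics/w1c.png

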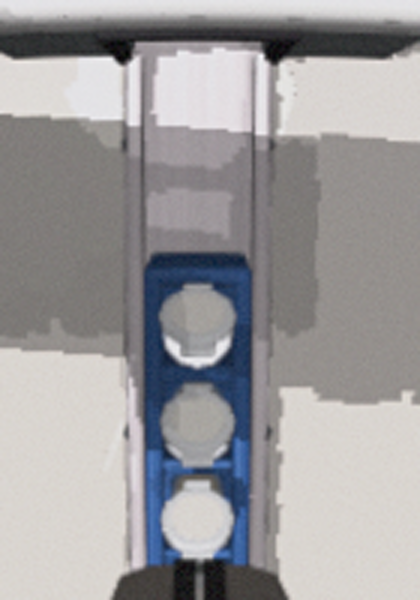

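The carrier axis runs along about (-0.076, 0.997), with the nose at y≈0.126 and origin at ≈(0.541, 0.044). The tool is within 0.5° of that. Next I move to just ahead of hinge 1 and high, then run a first high pass.

```bash
python3 -m creep '[[1,1,0,0,0.1],[1,2.1,0,0.5,0.1],[1,2.1,0,1.5,0.1],[1,2.1,0,2.5,0.1],[1,2.1,0,3.3,0.1],[1,2.1,0,3.8,0.1],[1,2.1,0,4,0.1],[1,2.1,0,4,0.1],[1,2.1,0,4,0.1]]'
python3 - <<'E'
from h import *
p=read_camera("scene"); cv2.imwrite("pics/s2.png",cv2.resize(p["img"][200:290,200:350,::-1],None,fx=5,fy=5,interpolation=cv2.INTER_CUBIC))
S=[]
for i in range(4): read_camera("top"); S.append(bot.state())
for k in ("ee_pos","eef_rot","contact_force"): print(k,np.round(np.mean([s[k] for s in S],0),4),np.round(np.std([s[k] for s in S],0),4))
E
```

```text
clock: 4.1
ee_pos: [0.535, 0.1338, 0.1264]
eef_rot: [3.14, -0.0, 1.646]
contact_force: [0.5, -1.0, -0.3]
grip_width: 0.0007
grasp_force: 0.0
ee_pos [0.5349 0.1338 0.1264] [0.0001 0.     0.0001]
eef_rot [ 3.1401e+00 -6.0000e-04  1.6455e+00] [0.0003 0.0001 0.    ]
contact_force [0.1866 0.0669 0.137 ] [0.369  0.6218 0.2186]
```

View pics/s2.png

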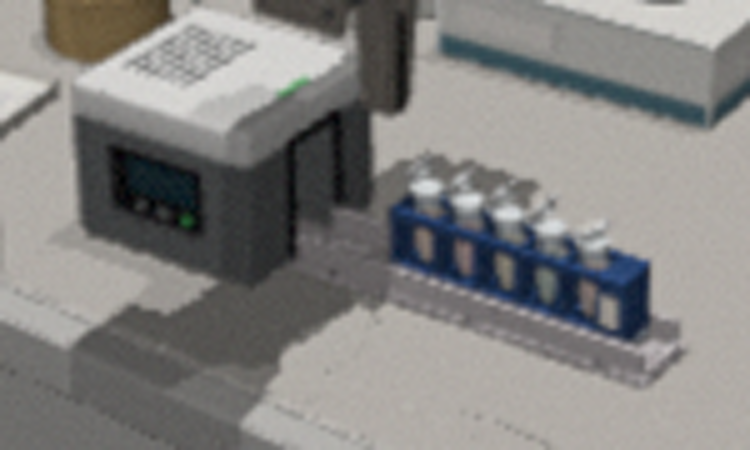

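The finger stands above the gap between mouth and nose, and all five lids show ajar. Running the first pass with the tip about 12 mm above the shut-lid plane.

```bash
python3 -m creep '[[1,0,0,0.6,0],[1,0,0,1.1,0],[1,-0.4,0,1.1,0],[1,-0.9,0,1.1,0],[1,-1.4,0,1.1,0],[1,-1.9,0,1.1,0],[1,-2.4,0,1.1,0],[1,-2.9,0,1.1,0],[1,-3.4,0,1.1,0],[1,-3.9,0,1.1,0],[1,-4.4,0,1.1,0],[1,-4.9,0,1.1,0],[1,-5.4,0,1.1,0],[1,-5.9,0,1.1,0],[1,-6.4,0,1.1,0],[1,-6.8,0,1.1,0],[1,-6.8,0,1.1,0]]'
python3 - <<'E'
from h import *
p=read_camera("scene"); cv2.imwrite("pics/s3.png",cv2.resize(p["img"][200:290,200:350,::-1],None,fx=5,fy=5,interpolation=cv2.INTER_CUBIC))
E
```

```text
clock: 6.05
ee_pos: [0.5471, -0.038, 0.0982]
eef_rot: [3.141, 0.001, 1.643]
contact_force: [0.5, -0.4, 0.1]
grip_width: 0.0005
grasp_force: 0.0
```

View pics/s3.png

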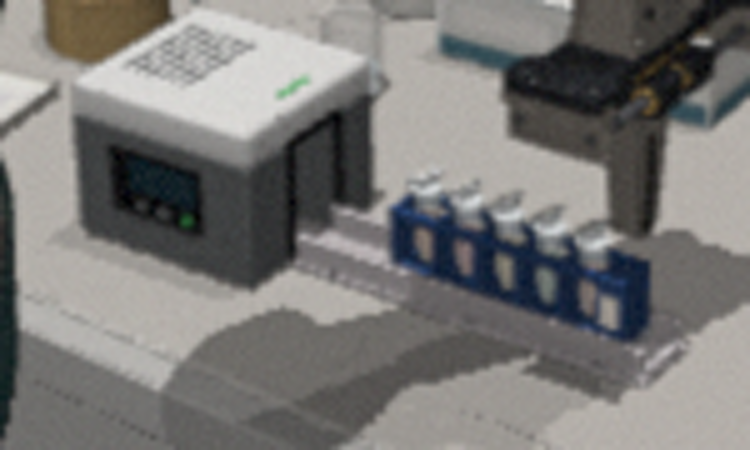

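The lids are partly folded and the carrier has not moved visibly. The next pass has the tip about 5 mm above the shut plane.

```bash
python3 -m creep '[[1,0.2,0,-1.2,0],[1,2.1,0,-1.2,0],[1,4,0,-1.2,0],[1,5.8,0,-1.2,0],[1,6.8,0,-0.8,0],[1,6.8,0,0.28,0],[1,6.5,0,0.28,0],[1,6,0,0.28,0],[1,5.5,0,0.28,0],[1,5,0,0.28,0],[1,4.5,0,0.28,0],[1,4,0,0.28,0],[1,3.5,0,0.28,0],[1,3,0,0.28,0],[1,2.5,0,0.28,0],[1,2,0,0.28,0],[1,1.5,0,0.28,0],[1,1,0,0.28,0],[1,0.5,0,0.28,0],[1,0,0,0.28,0]]'; python3 -c "
from station import bot;s=bot.state();print(s['contact_force'],s['ee_pos'])"
python3 -m creep '[[1,0,0,0,0],[1,0.2,0,-1.2,0],[1,2.1,0,-1.2,0],[1,4,0,-1.2,0],[1,5.8,0,-1.2,0],[1,6.8,0,-0.8,0],[1,6.8,0,0,0],[1,6.8,0,0.12,0]]'
```

```text
clock: 8.1
ee_pos: [0.5471, -0.0372, 0.091]
eef_rot: [-3.141, 0.0, 1.645]
contact_force: [0.3, 1.1, -0.0]
grip_width: 0.0008
grasp_force: 0.0
[ 0.33138335  1.10441415 -0.04003507] [ 0.54710903 -0.03715514  0.0910182 ]
clock: 8.9
ee_pos: [0.5326, 0.1349, 0.0863]
eef_rot: [-3.138, 0.001, 1.649]
contact_force: [0.6, 0.1, 1.0]
grip_width: 0.0004
grasp_force: 0.0
```

```bash
python3 -m creep '[[1,0,0,0,0],[1,-0.3,0,0,0],[1,-0.8,0,0,0],[1,-1.3,0,0,0],[1,-1.8,0,0,0],[1,-2.3,0,0,0],[1,-2.8,0,0,0]]'
python3 -m creep '[[1,-0.5,0,0,0],[1,-1,0,0,0],[1,-1.5,0,0,0],[1,-2,0,0,0],[1,-2.5,0,0,0],[1,-3,0,0,0],[1,-3.5,0,0,0],[1,-4,0,0,0],[1,-4,0,0,0]]'
python3 - <<'E'
from h import *
p=read_camera("scene"); cv2.imwrite("pics/s4.png",cv2.resize(p["img"][200:290,200:350,::-1],None,fx=5,fy=5,interpolation=cv2.INTER_CUBIC))
s=bot.state();print(s['contact_force'],s['ee_pos'])
E
```

```text
clock: 9.6
ee_pos: [0.5398, 0.0623, 0.0883]
eef_rot: [3.141, 0.0, 1.645]
contact_force: [0.0, 0.7, 0.5]
grip_width: 0.0004
grasp_force: 0.3
clock: 10.5
ee_pos: [0.5471, -0.0386, 0.0881]
eef_rot: [3.141, 0.001, 1.642]
contact_force: [-0.0, 0.6, -1.4]
grip_width: 0.0003
grasp_force: 0.0
[-0.22318932  0.80754638  0.9954874 ] [ 0.54703409 -0.03721024  0.08803069]
```

View pics/s4.png

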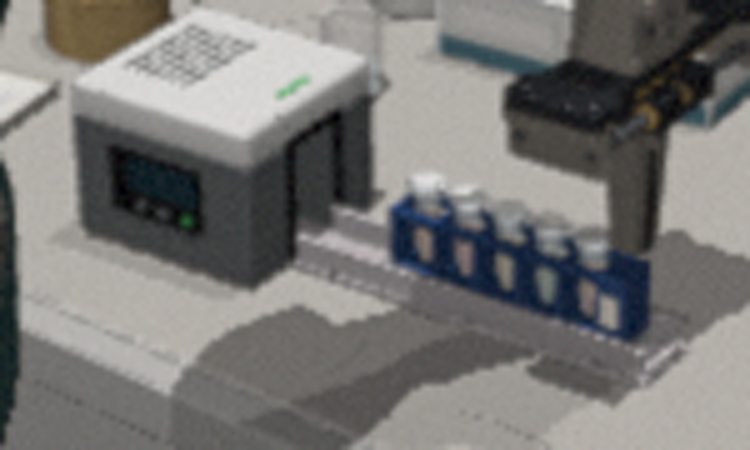

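Lids are nearly flat. Now I go over lid 1 and feel down for contact.

```bash
cat > f.py <<'E'
from h import *
S=[]
for i in range(4): read_camera("top"); S.append(bot.state())
print([np.round(np.mean([s[k] for s in S],0),4).tolist() for k in ("ee_pos","contact_force")])
E
python3 -m creep '[[1,0.2,0,-1,0],[1,2.1,0,-1,0],[1,4,0,-1,0],[1,5.8,0,-0.8,0],[1,6,0,-0.1,0],[1,6,0,-0.02,0],[1,6,0,0,0],[1,6,0,0,0]]';python3 f.py
python3 -m creep '[[1,-0.05,0,0.02,0],[1,-0.1,0,0.04,0],[1,-0.1,0,0.04,0]]'; python3 f.py
python3 -m creep '[[1,-0.05,0,0.02,0],[1,-0.1,0,0.04,0],[1,-0.1,0,0.04,0]]'; python3 f.py
```

```text
clock: 11.35
ee_pos: [0.5363, 0.1122, 0.0885]
eef_rot: [3.141, 0.001, 1.643]
contact_force: [-0.3, -0.1, -0.2]
grip_width: 0.0001
grasp_force: 0.0
[[0.5364, 0.1124, 0.0887], [0.0907, 0.1597, 0.0428]]
clock: 11.85
ee_pos: [0.5362, 0.1108, 0.0872]
eef_rot: [3.141, 0.0, 1.645]
contact_force: [-0.2, 0.7, 0.3]
grip_width: 0.0006
grasp_force: 0.3
[[0.5362, 0.1109, 0.0872], [-0.043, -0.733, 1.1112]]
clock: 12.35
ee_pos: [0.5363, 0.1102, 0.0866]
eef_rot: [3.141, -0.002, 1.646]
contact_force: [-1.6, 2.4, 5.0]
grip_width: 0.0003
grasp_force: 2.5
[[0.5363, 0.1102, 0.0866], [-1.3933, 3.361, 5.1412]]
```

```bash
python3 -m creep '[[1,-0.1,0,0.01,0],[1,-0.2,0,0.01,0],[1,-0.3,0,0.01,0],[1,-0.4,0,0.02,0],[1,-0.4,0,0.02,0]]'; python3 f.py
python3 -m creep '[[1,0,0,0.02,0],[1,0,0,0.02,0]]'; python3 f.py
python3 -m creep '[[1,0,0,0.02,0],[1,0,0,0.02,0]]'; python3 f.py
```

```text
clock: 13.05
ee_pos: [0.5378, 0.1007, 0.0866]
eef_rot: [3.14, -0.003, 1.646]
contact_force: [-0.1, 4.4, 6.7]
grip_width: 0.0007
grasp_force: 3.4
[[0.5378, 0.1007, 0.0866], [-0.8504, 4.118, 6.5182]]
clock: 13.45
ee_pos: [0.5378, 0.1007, 0.0865]
eef_rot: [3.14, -0.003, 1.647]
contact_force: [-2.2, 3.9, 11.1]
grip_width: 0.0007
grasp_force: 5.4
[[0.5379, 0.1007, 0.0865], [-1.8949, 3.6678, 10.3497]]
clock: 13.85
ee_pos: [0.5379, 0.1008, 0.0864]
eef_rot: [3.14, -0.003, 1.647]
contact_force: [-3.4, 3.8, 14.4]
grip_width: 0.0008
grasp_force: 7.3
[[0.5379, 0.1007, 0.0864], [-3.3393, 3.3572, 14.6233]]
```

Lid 1 is firmly shut: hard contact at tip z ≈ 0.0754. I'll ease the load slightly and drag along the row.

```bash
python3 -m creep '[[1,-0.1,0,-0.02,0],[1,-0.4,0,-0.02,0],[1,-0.7,0,-0.02,0],[1,-1,0,-0.02,0],[1,-1.2,0,-0.02,0]]';  python3 f.py
python3 -m creep '[[1,-0.3,0,0,0],[1,-0.6,0,0,0],[1,-0.9,0,0,0],[1,-1.2,0,0,0]]'; python3 f.py
```

```text
clock: 14.55
ee_pos: [0.5407, 0.0716, 0.0865]
eef_rot: [3.138, -0.004, 1.647]
contact_force: [-0.9, 7.2, 9.2]
grip_width: 0.0006
grasp_force: 4.4
[[0.5407, 0.0706, 0.0865], [-0.4423, 4.5018, 9.3248]]
clock: 15.15
ee_pos: [0.5429, 0.0421, 0.0865]
eef_rot: [3.138, -0.004, 1.648]
contact_force: [-0.5, 6.9, 8.4]
grip_width: 0.0003
grasp_force: 4.5
[[0.543, 0.0403, 0.0865], [-0.2145, 3.7028, 9.0458]]
```

```bash
python3 -m creep '[[1,-0.3,0,0,0],[1,-0.6,0,0,0],[1,-0.9,0,0,0],[1,-1.2,0,0,0]]'; python3 f.py
python3 -m creep '[[1,-0.3,0,0,0],[1,-0.6,0,0,0],[1,-0.9,0,0,0],[1,-1.2,0,0,0],[1,-1.5,0,0,0],[1,-1.8,0,0,0]]'; python3 f.py
python3 -m creep '[[1,-0.2,0,-0.6,0],[1,-1,0,-2,0],[1,-1.8,0,-3,0],[1,-1.8,0,-3,0],[1,-1.8,0,-3,0]]'
python3 - <<'E'
from h import *
p=read_camera("scene"); a=cv2.resize(p["img"][225:275,270:345,::-1],None,fx=8,fy=8,interpolation=cv2.INTER_CUBIC)
w=read_camera("wrist"); cv2.imwrite("pics/s5.png",a[:390]); cv2.imwrite("pics/w5.png",w["img"][:,:,::-1])
E
```

```text
clock: 15.75
ee_pos: [0.5452, 0.0122, 0.0865]
eef_rot: [3.139, -0.004, 1.648]
contact_force: [-0.4, 9.0, 9.6]
grip_width: 0.0002
grasp_force: 4.7
[[0.5453, 0.0105, 0.0865], [0.1751, 4.1431, 9.4232]]
clock: 16.55
ee_pos: [0.5481, -0.034, 0.0859]
eef_rot: [3.14, -0.002, 1.648]
contact_force: [-0.3, 0.1, -0.1]
grip_width: -0.0001
grasp_force: 0.0
[[0.5471, -0.0367, 0.0851], [0.2329, -0.3082, 0.0622]]
clock: 17.25
ee_pos: [0.5502, -0.0805, 0.1598]
eef_rot: [-3.142, -0.0, 1.645]
contact_force: [-0.0, 0.5, -0.9]
grip_width: 0.0003
grasp_force: 0.0
```

View pics/w5.png

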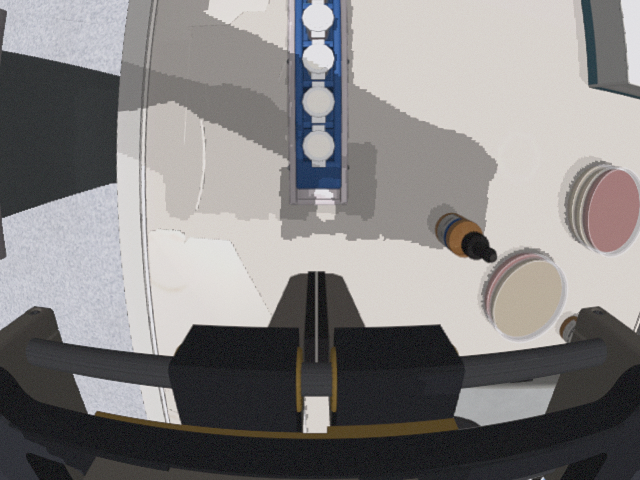

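View pics/s5.png

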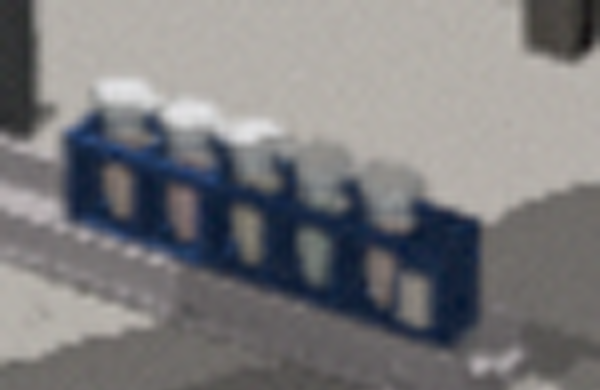

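All five lids lie flat. The wrist view puts the tail top edge at row ~188, the lane end at (320,203), and the dropper untouched at (462,235). Next I measure the tail and its centreline.

Run:
```python
from h import *
p=read_camera("wrist");p["fish"]=1
m=blue(p); m[225:]=0; m[:,:285]=0; m[:,355:]=0
r=np.flatnonzero(m.sum(1)>20)[-1]; c=np.flatnonzero(m[r-4]); print(r,c.min(),c.max())
R0=bot.state(); yaw=R0["eef_rot"][2]; tx=np.array([np.cos(yaw),np.sin(yaw)]); ty=np.array([np.sin(yaw),-np.cos(yaw)])
P=plane(p,[[c.min(),r],[c.max()+1,r],[(c.min()+c.max()+1)/2,r],[(c.min()+c.max()+1)/2,r]],.06); P[3]=plane(p,[320,203],.011)
for q in P: d=q[:2]-R0["ee_pos"][:2]; print(np.round(q,4),"tool units",d@tx/.025,d@ty/.025)
c2=np.flatnonzero(m[70]); print(plane(p,[(c2.min()+c2.max()+1)/2,70],.06)); print(R0["ee_pos"],yaw)
```

```text
188 297 340
[ 0.5323 -0.0425  0.06  ] tool units 1.5230793634477038 -0.5731195569158195
[ 0.5629 -0.0401  0.06  ] tool units 1.524916031452208 0.6541566672786505
[ 0.5476 -0.0414  0.06  ] tool units 1.522420213392092 0.040359992855908876
[ 0.5502 -0.0607  0.011 ] tool units 0.7430319462860524 0.08398203461262481
[[0.54122258 0.04074549 0.06      ]]
[ 0.54948597 -0.07939427  0.15858122] 1.6472082824459835
```

```bash
python3 -m creep '[[1,0,0.04,1,0],[1,0,0.04,2.2,0],[1,0,0.04,3.4,0],[1,0,0.04,4.3,0],[1,0,0.04,4.75,0],[1,0.3,0.04,4.75,0],[1,0.6,0.04,4.75,0],[1,0.8,0.04,4.75,0],[1,0.95,0.04,4.75,0],[1,1.05,0.04,4.75,0],[1,1.15,0.04,4.75,0],[1,1.25,0.04,4.75,0],[1,1.35,0.04,4.75,0],[1,1.45,0.04,4.75,0],[1,1.55,0.04,4.75,0]]'; python3 f.py
```

```text
clock: 18.9
ee_pos: [0.5494, -0.0449, 0.042]
eef_rot: [3.139, 0.003, 1.643]
contact_force: [0.8, -6.4, 1.9]
grip_width: 0.0
grasp_force: 3.1
[[0.5493, -0.0444, 0.042], [0.3751, -4.5297, 2.1374]]
```

```bash
python3 -m creep '[[1,0.2,0,0,0],[1,0.6,0,0,0],[1,1,0,0,0],[1,1.4,0,0,0],[1,1.8,0,0,0],[1,2.1,0,0,0]]'; python3 f.py; python3 -m creep '[[1,0.3,0,0,0],[1,0.6,0,0,0],[1,0.9,0,0,0],[1,1.2,0,0,0],[1,1.5,0,0,0],[1,1.8,0,0,0],[1,2,0,0,0]]'; python3 f.py
```

```text
clock: 19.7
ee_pos: [0.5455, 0.008, 0.042]
eef_rot: [3.14, 0.003, 1.644]
contact_force: [0.8, -7.0, 2.9]
grip_width: 0.0006
grasp_force: 3.4
[[0.5454, 0.0095, 0.0419], [0.7282, -3.7595, 2.8233]]
clock: 20.6
ee_pos: [0.5415, 0.058, 0.0418]
eef_rot: [3.14, 0.002, 1.644]
contact_force: [0.4, -7.3, 4.6]
grip_width: 0.0011
grasp_force: 4.0
[[0.5415, 0.0589, 0.0418], [0.5473, -5.3891, 4.6819]]
```

```bash
python3 -m creep '[[1,0.1,0,-0.04,0],[1,0.2,0,-0.04,0],[1,0.3,0,-0.04,0],[1,0.35,0,-0.04,0]]'; python3 f.py; python3 -m creep '[[1,0.05,0,0,0],[1,0.1,0,0,0],[1,0.15,0,0,0]]'; python3 f.py;  python3 -m creep '[[1,0.05,0,0,0],[1,0.1,0,0,0],[1,0.15,0,0,0]]'; python3 f.py
```

```text
clock: 21.2
ee_pos: [0.5399, 0.0691, 0.0421]
eef_rot: [-3.141, 0.0, 1.646]
contact_force: [-0.2, -4.4, -1.1]
grip_width: 0.0001
grasp_force: 2.1
[[0.5399, 0.0694, 0.0421], [-0.3678, -2.9922, -1.8832]]
clock: 21.7
ee_pos: [0.5399, 0.0728, 0.0422]
eef_rot: [-3.141, -0.0, 1.646]
contact_force: [0.5, -3.3, -2.3]
grip_width: 0.0004
grasp_force: 1.6
[[0.5399, 0.0731, 0.0423], [0.075, -2.2191, -1.9544]]
clock: 22.2
ee_pos: [0.54, 0.0739, 0.0424]
eef_rot: [3.141, 0.003, 1.644]
contact_force: [-0.4, -10.5, -1.0]
grip_width: 0.0005
grasp_force: 5.2
[[0.54, 0.0739, 0.0424], [-0.2218, -8.4187, -1.5456]]
```

```bash
python3 -m creep '[[1,0.03,0,0,0],[1,0.06,0,0,0],[1,0.06,0,0,0]]'; python3 f.py;  python3 -m creep '[[1,0.04,0,0,0],[1,0.04,0,0,0]]'; python3 f.py
```

```text
clock: 22.7
ee_pos: [0.5401, 0.0739, 0.0425]
eef_rot: [3.141, 0.004, 1.643]
contact_force: [1.3, -10.5, -0.5]
grip_width: 0.0002
grasp_force: 5.6
[[0.5401, 0.074, 0.0425], [0.8958, -11.454, -0.6763]]
clock: 23.1
ee_pos: [0.5401, 0.074, 0.0425]
eef_rot: [3.141, 0.005, 1.642]
contact_force: [0.0, -13.1, -0.4]
grip_width: 0.0006
grasp_force: 6.6
[[0.5401, 0.074, 0.0425], [0.5548, -13.1998, -0.5164]]
```

Hard stop: the force rises with no motion, at the predicted place. Backing off straight along the lane, then up, and a last look.

```bash
python3 -m creep '[[1,-0.3,0,0,0],[1,-1.2,0,0,0],[1,-2.4,0,0,0],[1,-2.4,0,-1,0],[1,-2.4,0,-2.8,0],[1,-2.4,0,-4,0],[1,-2.4,0,-4,0],[1,-2.4,0,-4,0]]'; python3 f.py
python3 - <<'E'
from h import *
w=read_camera("wrist"); p=dict(w,fish=1)
cv2.imwrite("pics/w6.png",cv2.resize(w["img"][:290,200:440,::-1],None,fx=2,fy=2))
m=blue(p); m[280:]=0; m[:,:285]=0; m[:,355:]=0
r=np.flatnonzero(m.sum(1)>20)[-1]; print("tail",plane(p,[318,r],.06),r)
E
```

```text
clock: 24.1
ee_pos: [0.5444, 0.0204, 0.143]
eef_rot: [3.14, -0.002, 1.647]
contact_force: [0.6, 0.4, -0.3]
grip_width: 0.0004
grasp_force: 0.0
[[0.5433, 0.0197, 0.1414], [0.1358, 0.006, 0.1357]]
tail [[0.53849518 0.08438453 0.06      ]] 150
```

View pics/w6.png

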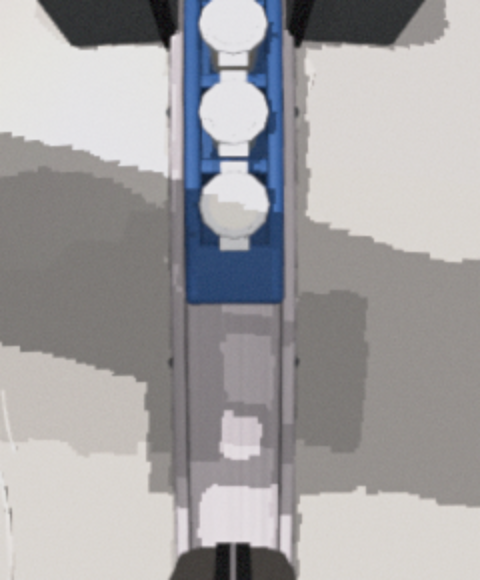

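The carrier tail is at (235,300) in the crop, about 105 mm outside the mouth, which is home. The three visible lids lie flat at (233,25), (233,112) and (233,205), and the arm is clear.

```bash
python3 -c "
from station import bot; print(bot.sign_off())"
```

```text
the job is handed in; nothing more can be done
None
```

The job is handed in at about 24 s: all five lids were folded shut with at most about 15 N in the readings, and the carrier was pushed by its tail onto the stop inside the reader, with nothing else seen moved.

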